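# Ink the hand stamp and poise it over the unstamped score card

## Robot

A 6-joint arm with a two-finger parallel gripper is mounted at the origin on the work surface. World frame = base frame: x ahead of the robot, y to its left, z up, the work surface at z = 0. Lengths are in m, angles in rad, forces in N, time in s.
With the tool pointing down it reaches from about 0.25 to 0.775 m from the base axis. Payload 4 kg.
Tool frame: the origin (TCP) lies at the very end of the fingers, on their centre line; the grasp point (between the pads) lies tcp_to_grasp behind it (tcp_to_grasp is the distance from the TCP to the grasp point, in m); z points along the fingers, y is the direction in which the jaws open and shut (so a half turn about z gives the same grasp; the last joint's range is limited). The gripper opens to 94 mm and grips with 3 to 60 N. Pads are 16 mm wide; open, the fingers measure 119 mm over their backs; the gripper's body (75 mm by 177 mm) begins 78 mm behind the grasp point.
Start: joints at [1.215, 0.087, 1.371, -0, 1.684, -0.103], TCP at [0.138, 0.533, 0.206] pointing down, gripper open.
Joint ranges: [-3.1, 3.1], [-0.76, 2.03], [0.27, 2.55], [-1.08, 4.22], [0.17, 2.65], [-2.57, 2.57]. Speed limits (rad/s): [2.79, 2.79, 3.14, 3.14, 3.14, 3.14].

## Interface

Orientations are given as [roll, pitch, yaw] about the fixed x, y, z axes, in that order (R = Rz(yaw) Ry(pitch) Rx(roll)).
In Python, from bench import * gives the robot as it stands.
- The arm moves only by the tool play_rows, never from a script. Its argument "rows" is a list of rows, each a list of 3 entries, a list of its own where there are three numbers: the finger opening in cm, from 0 to 9.4, then the shift along the world's x, y, z in cm, then the turn, a rotation vector about the world's x, y, z in rad. A call has 1 to 8 rows; each row is the pose to reach, as a shift and turn from the pose commanded when the call began; what a row does not reach only later rows make up. A row lasts 1/12 s, in which the tool goes at most 41.7 mm and 7.16 degrees, less where a joint would pass 70% of its speed; a pose out of reach is approached as far as the arm can. A call with a gripper value outside its range is refused whole. The fingers move at their own pace and stop on an object; the grip force is fixed at half the most. Time passes only in rows, so rows that repeat a pose let the fingers close. It gives the time, the measured TCP pose, the force and the opening at its end, in the units of the state.
- get_obs(): the state, without advancing time (a new reading comes with each control period).
- snapshot(name): name is "scene" or "top"; returns a dict with "pixels" (400x640x3 uint8, red, green, blue), "fx", "fy", "cx", "cy" (pixels), "rvec" (rotation vector, rad) and "tvec" (3), from world to camera coordinates, as OpenCV has them. Camera axes: x right, y down, z forward; pixel columns grow to the right and rows downward; lengths in m; the calibration is good to about 2 mm. A picture is of the moment at which its call begins. There is no depth.
- close_job(): hands the job in, once; it reports no verdict.
Trained networks look in the newest picture that a camera, given by its name, has taken for a name from the list of things; names that differ only in an ending like _2 or _b are one class to them, and where a whole thing is asked for, a point or a joint stands for the part that bears it (a point fixed in the world has none). Each returns a list of dicts, best first, with "confidence" (0 to 1); they miss things now and then, are a little off and sometimes report something else, mostly with a low value. They report only what shows in the picture. A call takes as long as a camera call. They do not tell look-alikes from the thing itself.
- silhouettes(camera, label): "mask" (400x640 bool, what is visible of it) and "point" ([row, column] in pixels, amid what is visible of it).
The state is a dict: "time": time; "joint_positions": joint angles; "qvel": joint speeds; "joint_torque": joint torques, N m; "tool_pos": TCP position; "ee_rot": TCP orientation; "wrist_force": force on the tool from outside, world axes, zero at the start; "wrist_torque": the same for the moment, N m; "width": finger opening in m.
Only numpy, scipy, OpenCV 4.12 (cv2) and the standard library are available. Lean on these libraries where they do the work, as an engineer would, in place of code of your own. Each camera call takes 0.05 s, during which the arm holds its last target. There are 200 camera calls.

## Task

Pick up the wooden hand stamp, press its face down on the middle of the ink pad, then carry it over the row of tasting glasses, leaving the glasses and the bottle undisturbed, to the score card whose box is still empty. Stop with the stamp about a centimetre above that box, level, centred in the box and square with it, and never let it touch either card. Finish there while still holding the stamp steady in the gripper: do not stamp, put it down or let go.

Things in the scene. Friction and masses are not known exactly. Their poses are not given: they have to be found in the camera images.
- stamp_center (a point): Centre of the loose hand stamp, half-way up, 45 mm above its underside. It stands upright, 90 mm high, 0.09 to 0.16 kg. Base block 40 (x) x 64 (y) mm, 22 mm high, its lowest 3 mm the rubber face (36 x 60). On it a dark wooden handle, an upright flat-sided bar 22 (x) x 34 (y) mm, from 22 to 90 mm up. A half turn changes nothing. Pinch the handle from above, across its 22 mm.
- stamp_face (a point): Centre of the stamp's underside (the rubber face), 45 mm below stamp_center.
- inkpad: Open ink pad, fixed to the table: a low dark steel tray 84 (x) x 120 (y) x 10 mm with a grey springy pad of 68 x 104 mm standing out of it, the pad's top 18 mm above the table. Origin at the centre of the tray's underside. The pad yields under load about 1 mm per 1.5 N and stops after 5 mm.
- pad_top (a point): Centre of the pad's top surface when not pressed, 18 mm above the table.
- blank_card: Stiff white score card, fixed to the table, 95 (x) x 140 (y) x 3 mm, origin at the centre of its underside. Printed on its top: an EMPTY rectangular frame at the +y end and ruled lines with tick squares at the -y end. It is the card to go to; either card may be the nearer one to the robot.
- blank_card_box (a point): Centre of the empty printed frame, on the card's top, 3 mm above the table and 25 mm from the card's centre towards its +y. The frame is 50 mm (card's x) x 74 mm (card's y). The stamp's y (long side) goes along the card's y (the frame's long side), either way round.
- stamped_card: Second score card, fixed, the same in size and print, but its frame already holds a dark stamp mark (a rectangle with a disc in the middle). Not to be touched with the stamp.
- board: Low wooden board under the three tasting glasses, fixed, 320 (x) x 90 (y) x 15 mm, origin at the centre of its underside. It lies between the stamp's side (+y) and the cards' side (-y).
- glass0: Dark red tulip-shaped tasting glass, 70 mm wide, 62 mm high, standing loose on the board (rim 77 mm above the table). Origin at the centre of its underside. Leave it alone.
- glass1: Like glass0, next in the row. Leave it alone.
- glass2: Like glass0, last in the row. Leave it alone.
- bottle: Small amber sample bottle with a black cap, 48 mm wide, 140 mm high, standing loose on the table beyond the far end of the row. Origin at the centre of its underside. Leave it alone.
Things that resemble listed ones, but are neither listed nor needed, are in the scene too. Of the things like the inkpad, leave any that is green; of the rest the smaller one is meant.

How it is judged:
On the way, in this order (a step that is already met when the one before it is completed fails the run):
1. the stamp's face is pressed on the middle of the ink pad (over 2.5 N, upright, within 20 mm of the pad's centre) (contact force between stamp and inkpad above 2.5 N and angle between stamp's own z axis and vertical below 0.2 rad and horizontal distance between stamp_face and pad_top below 0.02 m), for 0.2 s.
2. the stamp passes over the row of glasses, its face higher than their rims (y of stamp_face in the frame of board between -0.05 and 0.05 m and height (world z) of stamp_face above 0.08 m and contact force between stamp and the fingers above 0.5 N).
At the end, for the whole second after the job is handed in: Stamp gripped and at rest for the last second, face 3 to 20 mm above the empty frame, centred within 7 mm along each side, square and upright within 0.1 rad, touching only the fingers; glasses and bottle upright, within 30 mm of their places (x of stamp_face in the frame of blank_card_box between -0.007 and 0.007 m and y of stamp_face in the frame of blank_card_box between -0.007 and 0.007 m and z of stamp_face in the frame of blank_card_box between 0.003 and 0.02 m and angle between the y axis of stamp and the y axis of blank_card, either way round below 0.1 rad and angle between stamp's own z axis and vertical below 0.1 rad and linear speed of stamp below 0.02 m/s and contact force between stamp and the fingers above 1 N and contact force between stamp and blank_card below 0.1 N and contact force between stamp and stamped_card below 0.1 N and contact force between stamp and board below 0.1 N and contact force between stamp and glass0 below 0.1 N and contact force between stamp and glass1 below 0.1 N and contact force between stamp and glass2 below 0.1 N and contact force between stamp and bottle below 0.1 N and angle between each of glass0, glass1, glass2, bottle's own z axis and vertical below 0.3 rad and distance of each of glass0, glass1, glass2, bottle from where it was at the start of the episode below 0.03 m); the arm keeps its last pose, push and grip.
It fails at once if the stamp touches a card (contact force between stamp and blank_card above 0.3 N or contact force between stamp and stamped_card above 0.3 N).
It fails at once if a glass or the bottle is disturbed (moved over 30 mm or tipped over 0.3 rad) (distance of any of glass0, glass1, glass2, bottle from where it was at the start of the episode above 0.03 m or angle between any of glass0, glass1, glass2, bottle's own z axis and vertical above 0.3 rad).
It also fails if it takes over 45 s, if anything falls off the work surface, if the arm or the gripper's body presses on something with over 40 N, if the wrist force passes 120 N, or if a joint passes its speed limit or range.

## Working session

There is one attempt and no reset: what is moved stays moved. The work goes in short steps, Python scripts to look and compute and a tool call to move; the robot and the scene stay as the last step left them, time stands still between calls to the robot, and variables do not carry over. Pictures are saved under pics/ and viewed, about 8 in all and at most 12, crops included, and the job is handed in when it is done.

Besides the shell and the picture viewer there is one more tool, called after "Call:" by a JSON object that holds its "fn" and its "kwargs". play_rows: Moves the arm, as the interface text tells. Its arguments: {"type":"object","properties":{"rows":{"type":"array"}},"required":["rows"]}

```bash
mkdir -p pics
cat > h.py <<'E'
from bench import *
import numpy as np, cv2
def snap(n):
    s=snapshot(n); return s
def cam(s):
    R=cv2.Rodrigues(np.array(s["rvec"],float))[0]; t=np.array(s["tvec"],float).ravel()
    K=np.array([[s["fx"],0,s["cx"]],[0,s["fy"],s["cy"]],[0,0,1.]]); return K,R,t
def px2w(s,uv,z):
    K,R,t=cam(s); uv=np.atleast_2d(np.array(uv,float))
    d=np.c_[uv,np.ones(len(uv))]@np.linalg.inv(K).T@R; c=-R.T@t
    return c+d*((z-c[2])/d[:,2])[:,None]
def w2px(s,p):
    K,R,t=cam(s); q=(np.atleast_2d(p)@R.T+t)@K.T; return q[:,:2]/q[:,2:]
def save(f,im): cv2.imwrite("pics/"+f,im[:,:,::-1])
E
python3 - <<'E'
from h import *
o=get_obs(); print(o)
for n in("top","scene"):
    s=snap(n); save(n+"0.png",s["pixels"]); K,R,t=cam(s); print(n,K[0,0],(-R.T@t).round(3))
    for l in("stamp_center","inkpad","blank_card","stamped_card","board","glass0","bottle"):
        for d in silhouettes(n,l):
            m=d["mask"]; c=np.argwhere(m)
            (a,b),(w,h),an=cv2.minAreaRect(c[:,::-1].astype(np.float32))
            print(l,round(d["confidence"],2),"pt",np.round(d["point"]),m.sum(),"rect",round(a),round(b),round(w),round(h),round(an),"w",px2w(s,[[a,b]],0.01)[0].round(3))
E
```

```text
{'time': 0.0, 'joint_positions': array([ 1.21489582e+00,  8.79164506e-02,  1.37221392e+00, -1.91807854e-05,
        1.68363389e+00, -1.03081315e-01]), 'qvel': array([ 0.00168674,  0.00135752,  0.0011434 ,  0.00071797, -0.00018826,
        0.00017734]), 'joint_torque': array([-2.20210277e-04, -3.40165293e+01, -3.02434981e+01,  7.16375699e-02,
        3.30186705e-02, -1.95247117e-04]), 'tool_pos': array([0.13738182, 0.53199612, 0.20434574]), 'ee_rot': array([-3.13943062e+00, -2.04492752e-04,  2.88877110e+00]), 'wrist_force': array([-0.23853219, -0.21582232, -0.83982031]), 'wrist_torque': array([ 0.01679071, -0.00983429, -0.00275997]), 'width': 0.0941180009388723}
top 403.0144873300179 [0.465 0.075 1.028]
stamp_center 0.97 pt [270. 244.] 449 rect 241 268 17 27 78 w [0.456 0.282 0.01 ]
inkpad 0.87 pt [200. 261.] 1530 rect 258 200 48 34 21 w [0.625 0.242 0.01 ]
inkpad 0.83 pt [136. 289.] 1347 rect 289 137 45 32 23 w [0.791 0.159 0.01 ]
inkpad 0.6 pt [198. 172.] 2815 rect 174 199 64 45 7 w [0.634 0.457 0.01 ]
blank_card 0.84 pt [266. 440.] 2190 rect 440 266 39 57 88 w [ 0.448 -0.211  0.01 
[... 816 characters left out ...]
 ]
inkpad 0.56 pt [310. 443.] 2810 rect 443 307 71 43 40 w [0.634 0.461 0.01 ]
blank_card 0.75 pt [153. 281.] 826 rect 281 154 46 22 27 w [ 0.457 -0.206  0.01 ]
stamped_card 0.66 pt [172. 230.] 921 rect 230 171 42 26 36 w [ 0.614 -0.277  0.01 ]
board 0.56 pt [209. 318.] 1379 rect 319 206 29 101 52 w [0.563 0.031 0.01 ]
glass0 0.87 pt [199. 322.] 523 rect 321 197 26 24 90 w [0.529 0.014 0.01 ]
glass0 0.83 pt [172. 344.] 459 rect 344 172 26 21 90 w [0.399 0.007 0.01 ]
glass0 0.79 pt [215. 300.] 558 rect 299 216 27 24 90 w [0.624 0.008 0.01 ]
glass0 0.74 pt [210. 320.] 1567 rect 319 206 30 103 51 w [0.563 0.031 0.01 ]
bottle 0.77 pt [239. 261.] 610 rect 262 236 41 19 90 w [ 0.741 -0.026  0.01 ]
```

Run:
```python
import cv2
a=cv2.imread("pics/top0.png")[90:340,110:510]
cv2.imwrite("pics/topc.png",cv2.resize(a,None,fx=2,fy=2,interpolation=cv2.INTER_CUBIC))
```

```text
(no output)
```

View pics/topc.png

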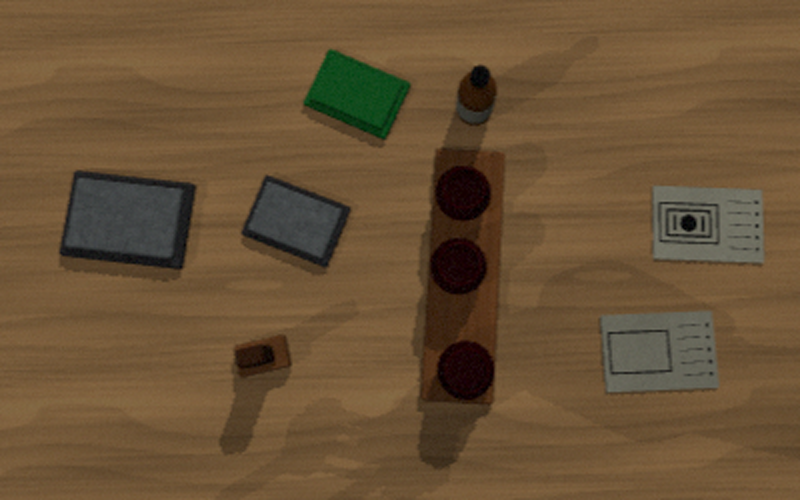

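View pics/scene0.png

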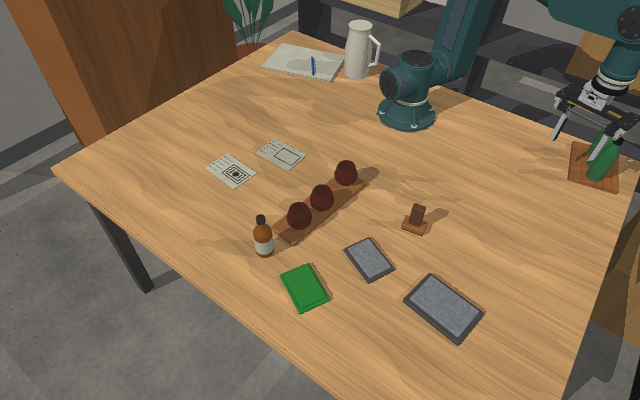

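The candidates for the pad in the top view are a small grey one at (258,200), a large grey one at (174,199) and a green one at (289,137). The small grey one fits, since green is ruled out and the smaller of the rest is meant. The blank card is the nearer one at (440,266); the stamped one is at (463,201). Next I fit the models to the masks.

```bash
cat >> h.py <<'E'
from scipy.optimize import minimize
def box(p,sx,sy,z0,z1,cy=0):
    x,y,a=p; c,s_=np.cos(a),np.sin(a)
    return np.array([[x+c*u-s_*v,y+s_*u+c*v,z] for u in(-sx/2,sx/2) for v in(cy-sy/2,cy+sy/2) for z in(z0,z1)])
SC=4
def render(s,boxes):
    im=np.zeros((400*SC,640*SC),np.uint8)
    for b in boxes:
        q=((w2px(s,b)+.5)*SC*16).astype(np.int32)
        cv2.fillConvexPoly(im,cv2.convexHull(q.reshape(-1,1,2)),255,shift=4)
    return cv2.resize(im,(640,400),interpolation=cv2.INTER_AREA)/255.
def fit(views,model,p0):
    def f(p):
        e=0
        for s,m in views:
            r=render(s,model(p)); e+=1-np.minimum(r,m).sum()/np.maximum(r,m).sum()
        return e/len(views)
    r=min((minimize(f,[p0[0],p0[1],a],method="Nelder-Mead",options=dict(initial_simplex=np.array([p0[0],p0[1],a])+np.array([[0,0,0],[.015,0,0],[0,.015,0],[0,0,.25]]),xatol=1e-4,fatol=1e-5)) for a in (p0[2]-.25,p0[2],p0[2]+.25)),key=lambda r:r.fun)
    return r.x,r.fun
stamp=lambda p:[box(p,.040,.064,0,.022),box(p,.022,.034,.022,.09)]
pad=lambda p:[box(p,.084,.120,0,.010),box(p,.068,.104,.01,.018)]
card=lambda p:[box(p,.095,.140,0,.003)]
board=lambda p:[box(p,.32,.09,0,.015)]
def near(s,n,l,p,r=.05):
    c=[]
    for d in silhouettes(n,l):
        w=px2w(s,[d["point"][::-1]],.015)[0]
        if np.hypot(*(w[:2]-p[:2]))<r: c.append(d["mask"])
    return c[0] if c else None
E
python3 - <<'E'
from h import *
S={n:snap(n) for n in("top","scene")}
big=cv2.resize(S["top"]["pixels"],None,fx=4,fy=4,interpolation=cv2.INTER_CUBIC)
for l,m,p0 in(("stamp_center",stamp,(.445,.28,.2)),("inkpad",pad,(.625,.242,-.35)),("blank_card",card,(.448,-.211,.05)),("stamped_card",card,(.609,-.284,0))):
    V={n:near(S[n],n,l,p0) for n in S}
    for k in(("top",),("scene",),("top","scene")):
        v=[(S[n],V[n]) for n in k if V[n] is not None]
        if v: p,e=fit(v,m,p0); print(l,k,p.round(4),round(e,3))
    for b in m(p):
        h=cv2.convexHull(((w2px(S["top"],b)+.5)*4).astype(np.int32).reshape(-1,1,2)); cv2.polylines(big,[h],True,(255,255,0),1)
    if l=="blank_card":
        h=cv2.convexHull(((w2px(S["top"],box(p,.05,.074,.003,.003,.025))+.5)*4).astype(np.int32).reshape(-1,1,2)); cv2.polylines(big,[h],True,(255,0,0),1)
a=big[640:1160,880:1180]; b=big[640:1160,1660:2060]
save("fit.png",np.hstack([a,b]))
E
```

```text
stamp_center ('top',) [0.4564 0.2828 0.1997] 0.107
stamp_center ('scene',) [0.4553 0.2825 0.2512] 0.126
stamp_center ('top', 'scene') [0.4562 0.2827 0.2101] 0.119
inkpad ('top',) [ 0.627   0.2408 -0.4002] 0.036
inkpad ('scene',) [ 0.6262  0.2414 -0.4014] 0.073
inkpad ('top', 'scene') [ 0.6266  0.2409 -0.4003] 0.057
blank_card ('top',) [ 0.4498 -0.2123  0.0105] 0.024
blank_card ('scene',) [ 0.4486 -0.2137  0.0251] 0.048
blank_card ('top', 'scene') [ 0.4495 -0.2128  0.0135] 0.04
stamped_card ('top',) [ 0.6083 -0.2871 -0.0715] 0.033
stamped_card ('scene',) [ 0.6074 -0.2883 -0.0668] 0.038
stamped_card ('top', 'scene') [ 0.6081 -0.2874 -0.068 ] 0.037
```

View pics/fit.png

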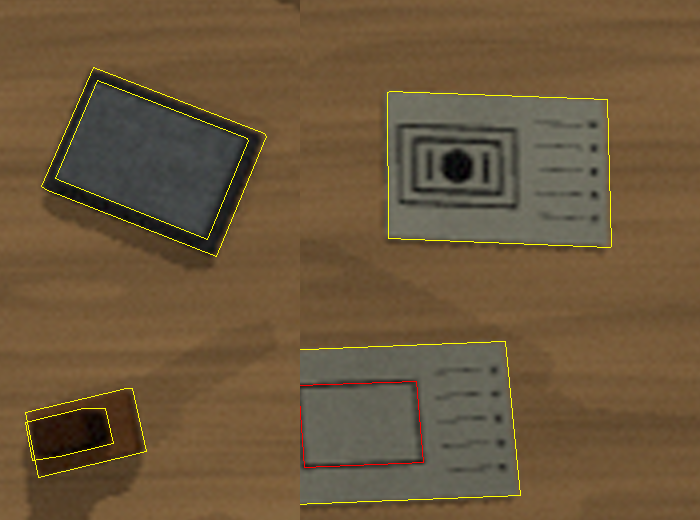

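The overlays fit within a pixel or so. The pad is the small grey one and the empty frame is confirmed, so I move to above the stamp.

Call:
{"fn": "play_rows", "kwargs": {"rows": [[9.4,[4,-3.1,0],[0,0,-0.12]],[9.4,[8,-6.2,0],[0,0,-0.24]],[9.4,[12,-9.4,0],[0,0,-0.36]],[9.4,[16,-12.5,0],[0,0,-0.48]],[9.4,[19,-15,0],[0,0,-0.6]],[9.4,[22,-17.5,0],[0,0,-0.72]],[9.4,[25,-19.5,0],[0,0,-0.84]],[9.4,[28,-22,0],[0,0,-0.96]]]}}

```text
time: 1.97
tool_pos: [0.4011, 0.3253, 0.2058]
ee_rot: [3.141, -0.0, 1.923]
wrist_force: [0.7, 0.1, -0.4]
width: 0.0938
```

Run:
```python
import bench
print([ (n,getattr(bench,n)) for n in dir(bench) if 'grasp' in n.lower()], [n for n in dir(bench) if n[0]!='_'])
o=bench.get_obs(); print(o['time'],o['tool_pos'],o['ee_rot'],o['joint_positions'].round(3))
```

```text
[('tcp_to_grasp', 0.0188)] ['IKError', 'close_job', 'get_obs', 'silhouettes', 'snapshot', 'tcp_to_grasp']
1.9667 [0.40110111 0.32528377 0.20581587] [ 3.14057795e+00 -3.57380460e-04  1.92289389e+00] [0.571 0.011 1.449 0.    1.68  0.219]
```

Call:
{"fn": "play_rows", "kwargs": {"rows": [[9.4,[3.8,-3.0,0],[0,0,-0.1]],[9.4,[3.8,-3.0,-3],[0,0,-0.148]],[9.4,[3.8,-3.0,-6],[0,0,-0.148]],[9.4,[3.8,-3.0,-8],[0,0,-0.148]],[9.4,[3.8,-3.0,-8],[0,0,-0.148]],[9.4,[3.8,-3.0,-8],[0,0,-0.148]],[9.4,[3.8,-3.0,-8],[0,0,-0.148]]]}}

```text
time: 2.55
tool_pos: [0.4384, 0.2973, 0.1272]
ee_rot: [3.139, -0.001, 1.781]
wrist_force: [0.7, 0.3, 0.8]
width: 0.0937
```

Run:
```python
from h import *
S={n:snap(n) for n in("scene","top")}
a=S["scene"]["pixels"][100:300,330:560]; b=S["top"]["pixels"][180:320,170:320]
save("g1.png",np.hstack([cv2.resize(a,(460,400)),cv2.resize(b,(330,400))]))
```

```text
(no output)
```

View pics/g1.png

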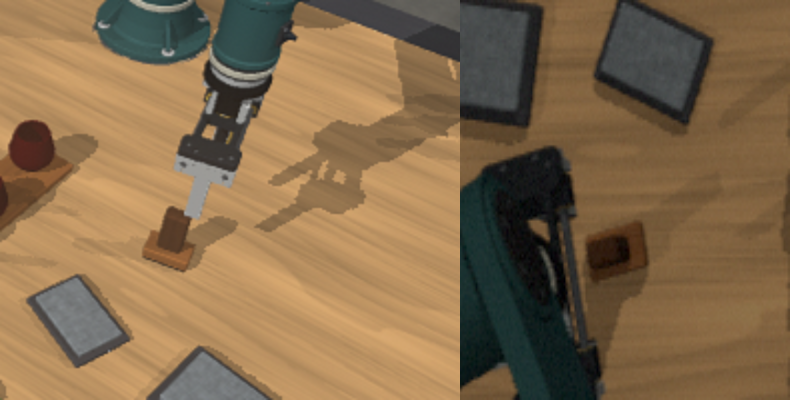

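The fingers hang about 2 cm short of the stamp. That agrees with the measured TCP, because the first call was capped, so I correct the position and descend.

Call:
{"fn": "play_rows", "kwargs": {"rows": [[9.4,[1.8,-1.4,0],[0,0,0]],[9.4,[1.8,-1.4,0],[0,0,0]],[9.4,[1.8,-1.4,0],[0,0,0]],[9.4,[1.8,-1.4,-3],[0,0,0]],[9.4,[1.8,-1.4,-6],[0,0,0]],[9.4,[1.8,-1.4,-8.5],[0,0,0]],[9.4,[1.8,-1.4,-8.5],[0,0,0]],[9.4,[1.8,-1.4,-8.5],[0,0,0]]]}}

```text
time: 3.32
tool_pos: [0.4545, 0.2828, 0.0399]
ee_rot: [-3.139, 0.0, 1.781]
wrist_force: [-0.5, -0.1, 0.4]
width: 0.0939
```

Call:
{"fn": "play_rows", "kwargs": {"rows": [[1.0,[0.1,0,0],[0,0,0]],[1.0,[0.1,0,0],[0,0,0]],[1.0,[0.1,0,0],[0,0,0]],[1.0,[0.1,0,0],[0,0,0]],[1.0,[0.1,0,0],[0,0,0]],[1.0,[0.1,0,0],[0,0,0]],[1.0,[0.1,0,0],[0,0,0]],[1.0,[0.1,0,0],[0,0,0]]]}}

```text
time: 3.98
tool_pos: [0.4567, 0.2827, 0.0405]
ee_rot: [3.142, 0.0, 1.781]
wrist_force: [0.2, 0.2, -0.4]
width: 0.0439
```

Call:
{"fn": "play_rows", "kwargs": {"rows": [[1.0,[0,0,0],[0,0,0]],[1.0,[0,0,0],[0,0,0]],[1.0,[0,0,0],[0,0,0]],[1.0,[0,0,2],[0,0,0]],[1.0,[0,0,4],[0,0,0]],[1.0,[0,0,6],[0,0,0]],[1.0,[0,0,6],[0,0,0]],[1.0,[0,0,6],[0,0,0]]]}}

```text
time: 4.65
tool_pos: [0.4574, 0.283, 0.1012]
ee_rot: [3.139, -0.001, 1.781]
wrist_force: [-0.2, 0.3, -1.4]
width: 0.022
```

Run:
```python
from h import *
o=get_obs(); print(o['tool_pos'],o['ee_rot'],o['wrist_force'],o['wrist_torque'],o['width'])
S={n:snap(n) for n in("scene","top")}
for n in S: print(n,[(round(d['confidence'],2),d['point'],d['mask'].sum()) for d in silhouettes(n,"stamp_center")])
a=S["scene"]["pixels"][100:300,330:560]; b=S["top"]["pixels"][180:320,170:320]
save("g2.png",np.hstack([cv2.resize(a,(460,400)),cv2.resize(b,(330,400))]))
```

```text
[0.45736016 0.28300597 0.10121879] [ 3.13923104e+00 -5.16190807e-04  1.78083587e+00] [-0.20566244  0.2744307  -1.37544405] [-0.0932014   0.0456356   0.00937531] 0.021970810307314015
scene [(0.58, [215.4, 416.0], np.int64(340))]
top [(0.78, [267.5, 244.3], np.int64(257)), (0.64, [140.8, 349.5], np.int64(485))]
```

View pics/g2.png

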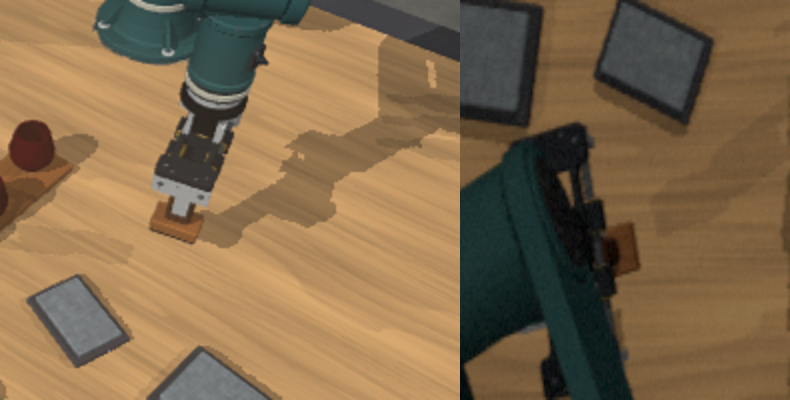

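The stamp is gripped: the opening is 22 mm, the handle's thickness, and the base has lifted. I carry it over the small grey pad and line it up.

Call:
{"fn": "play_rows", "kwargs": {"rows": [[1.0,[2.5,-0.6,0],[0,0,-0.09]],[1.0,[5,-1.2,0],[0,0,-0.18]],[1.0,[7.5,-1.9,0],[0,0,-0.27]],[1.0,[10,-2.5,0],[0,0,-0.36]],[1.0,[12.5,-3.1,0],[0,0,-0.45]],[1.0,[15,-3.7,0],[0,0,-0.54]],[1.0,[17,-4.2,0],[0,0,-0.61]],[1.0,[17,-4.2,0],[0,0,-0.61]]]}}

```text
time: 5.52
tool_pos: [0.6293, 0.2386, 0.0978]
ee_rot: [-3.141, 0.002, 1.166]
wrist_force: [-0.7, 0.3, -0.5]
width: 0.0217
```

Call:
{"fn": "play_rows", "kwargs": {"rows": [[1.0,[0,0,0],[0,0,0]],[1.0,[0,0,-1.5],[0,0,0]],[1.0,[0,0,-3],[0,0,0]],[1.0,[0,0,-3.6],[0,0,0]],[1.0,[0,0,-3.6],[0,0,0]],[1.0,[0,0,-3.6],[0,0,0]]]}}

```text
time: 6.02
tool_pos: [0.6256, 0.241, 0.064]
ee_rot: [-3.14, 0.001, 1.172]
wrist_force: [-0.1, 0.0, -0.7]
width: 0.0219
```

Call:
{"fn": "play_rows", "kwargs": {"rows": [[1.0,[0,0,-0.3],[0,0,0]],[1.0,[0,0,-0.6],[0,0,0]],[1.0,[0,0,-0.8],[0,0,0]],[1.0,[0,0,-0.9],[0,0,0]],[1.0,[0,0,-0.9],[0,0,0]],[1.0,[0,0,-0.9],[0,0,0]]]}}

```text
time: 6.52
tool_pos: [0.6272, 0.2411, 0.0567]
ee_rot: [3.14, -0.001, 1.171]
wrist_force: [-0.3, -0.7, 2.2]
width: 0.0217
```

Call:
{"fn": "play_rows", "kwargs": {"rows": [[1.0,[0,0,-0.1],[0,0,0]],[1.0,[0,0,-0.2],[0,0,0]],[1.0,[0,0,-0.2],[0,0,0]],[1.0,[0,0,-0.2],[0,0,0]],[1.0,[0,0,-0.2],[0,0,0]],[1.0,[0,0,-0.2],[0,0,0]],[1.0,[0,0,-0.2],[0,0,0]]]}}

```text
time: 7.1
tool_pos: [0.6273, 0.241, 0.0548]
ee_rot: [3.14, -0.002, 1.171]
wrist_force: [-0.4, -0.1, 5.8]
width: 0.0217
```

Run:
```python
from h import *
for i in range(3):
    o=get_obs(); print(o['tool_pos'],o['ee_rot'],o['wrist_force']); s=snap("scene")
a=s["pixels"][160:310,300:480]
save("press.png",cv2.resize(a,(720,600),interpolation=cv2.INTER_CUBIC))
```

```text
[0.62729078 0.24102915 0.05478611] [ 3.14018414e+00 -1.50545147e-03  1.17078721e+00] [-0.37732342 -0.14406753  5.77186978]
[0.62726388 0.24104669 0.05476909] [ 3.14019730e+00 -1.45547476e-03  1.17087002e+00] [-0.96066069 -0.2841495   4.57545805]
[0.62729181 0.24103006 0.05475894] [ 3.14017758e+00 -1.47470910e-03  1.17082970e+00] [-0.96683571 -0.1126211   5.67862681]
```

View pics/press.png

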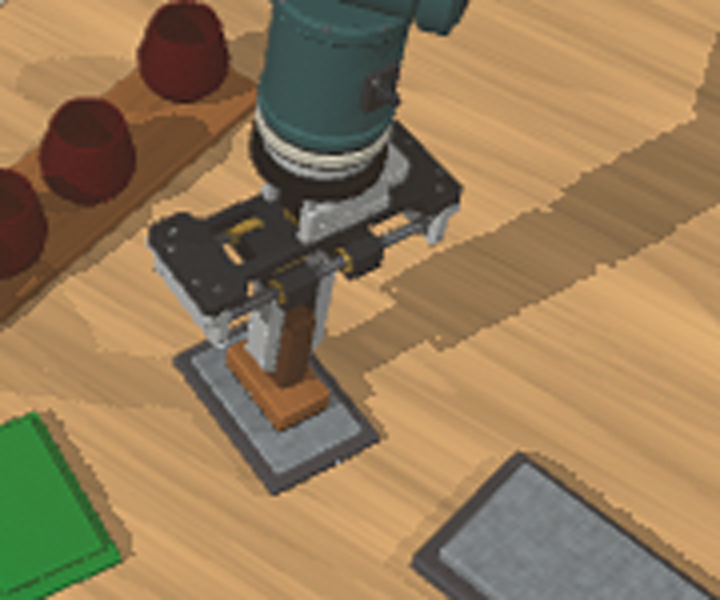

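The force is about 6 N, and the stamp is upright on the small pad. Lift, then carry it over the row.

Call:
{"fn": "play_rows", "kwargs": {"rows": [[1.0,[0,0,2],[0,0,0]],[1.0,[0,0,5],[0,0,0]],[1.0,[0,0,8],[0,0,0]],[1.0,[0,0,11],[0,0,0]],[1.0,[-1,-2.4,12],[0,0,0.05]],[1.0,[-2,-4.8,12],[0,0,0.1]],[1.0,[-3,-7.2,12],[0,0,0.15]],[1.0,[-4,-9.6,12],[0,0,0.2]]]}}

```text
time: 7.92
tool_pos: [0.5859, 0.1436, 0.1725]
ee_rot: [-3.141, 0.001, 1.374]
wrist_force: [0.3, 0.1, -0.5]
width: 0.0217
```

Call:
{"fn": "play_rows", "kwargs": {"rows": [[1.0,[-1.2,-3,0],[0,0,0.03]],[1.0,[-2.4,-6,0],[0,0,0.06]],[1.0,[-3.6,-9,0],[0,0,0.09]],[1.0,[-4.8,-12,0],[0,0,0.12]],[1.0,[-6,-15,0],[0,0,0.15]],[1.0,[-7.2,-18,0],[0,0,0.18]],[1.0,[-8.4,-21,0],[0,0,0.2]],[1.0,[-9.6,-24,0],[0,0,0.2]]]}}

```text
time: 8.58
tool_pos: [0.4893, -0.0966, 0.1723]
ee_rot: [-3.14, -0.0, 1.572]
wrist_force: [0.9, -0.8, 0.2]
width: 0.0219
```

Call:
{"fn": "play_rows", "kwargs": {"rows": [[1.0,[-1.2,-2.7,0],[0,0,0.012]],[1.0,[-2.4,-5.4,-1],[0,0,0.012]],[1.0,[-3.2,-7.6,-3],[0,0,0.012]],[1.0,[-4.0,-9.1,-5],[0,0,0.012]],[1.0,[-4.0,-9.1,-7],[0,0,0.012]],[1.0,[-4.0,-9.1,-8],[0,0,0.012]],[1.0,[-4.0,-9.1,-8],[0,0,0.012]],[1.0,[-4.0,-9.1,-8],[0,0,0.012]]]}}

```text
time: 9.25
tool_pos: [0.4504, -0.1858, 0.0929]
ee_rot: [-3.14, -0.001, 1.583]
wrist_force: [0.4, 1.1, -1.4]
width: 0.0218
```

Run:
```python
from h import *
S={n:snap(n) for n in("scene","top")}
o=get_obs(); tp=o['tool_pos']; print(tp,o['ee_rot'],o['width'])
z=tp[2]-.040; yaw=o['ee_rot'][2]-np.pi/2
# only the base block is free of fingers: fit base + handle with yaw and z known
views=[]
for n in S:
    for d in silhouettes(n,"stamp_center"):
        w=px2w(S[n],[d["point"][::-1]],z+.02)[0]; print(n,round(d["confidence"],2),np.round(d["point"]),d["mask"].sum(),w.round(3))
tiles=[]
for n in S:
    big=cv2.resize(S[n]["pixels"],None,fx=6,fy=6,interpolation=cv2.INTER_CUBIC)
    c=w2px(S[n],[tp-[0,0,.03]])[0].astype(int)*6
    for b in(box((tp[0],tp[1],yaw),.04,.064,z,z+.022),box((.4495,-.2128,.0135),.05,.074,.003,.003,.025)):
        cv2.polylines(big,[cv2.convexHull(((w2px(S[n],b)+.5)*6).astype(np.int32).reshape(-1,1,2))],True,(255,255,0),1)
    tiles.append(big[c[1]-290:c[1]+290,c[0]-195:c[0]+195])
save("h1.png",np.hstack(tiles))
```

```text
[ 0.4516843  -0.18621769  0.0947133 ] [3.13973765e+00 1.05441785e-03 1.58387750e+00] 0.021518925087938127
scene 0.9 [144. 287.] 320 [ 0.465 -0.168  0.075]
top 0.61 [266. 432.] 260 [ 0.449 -0.174  0.075]
```

View pics/h1.png

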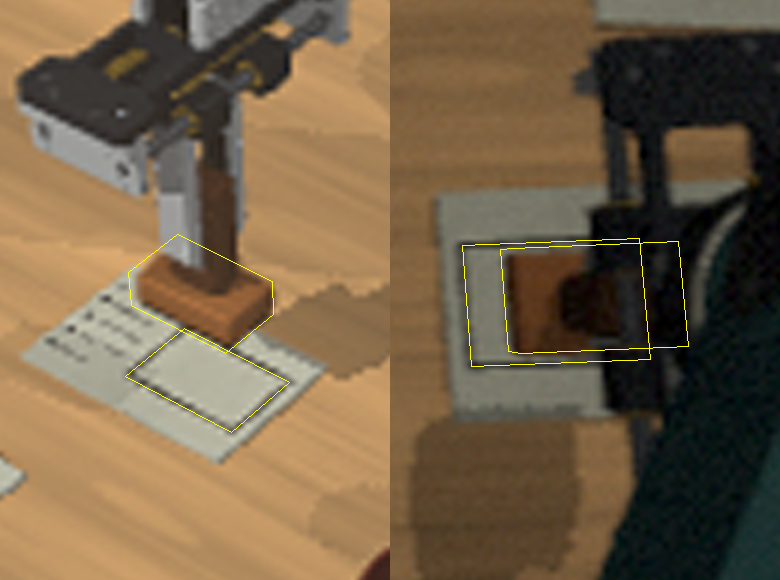

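The empty-box overlay is right. The base's visible left edge in the top view is about 1.5 px from the prediction, so the stamp may sit a few mm towards -y in the grip. I measure that numerically.

```bash
cat > m.py <<'E'
from h import *
def measure():
    S={n:snap(n) for n in("scene","top")}
    o=get_obs(); tp=o['tool_pos']; z0=tp[2]-.040; yaw=o['ee_rot'][2]-np.pi/2
    print("tcp",tp.round(4),"yaw",yaw.round(4))
    V=[]
    for n in S:
        # orange wood: strongly saturated compared with card/fingers; restrict to the net's mask dilated
        m=silhouettes(n,"stamp_center"); m=[d["mask"] for d in m if np.hypot(*(px2w(S[n],[d["point"][::-1]],z0+.02)[0][:2]-tp[:2]))<.06]
        if not m: print(n,"none"); continue
        fingers=[box((tp[0],tp[1],yaw),.10,.03,tp[2]-.006,tp[2]+.15)]
        ign=render(S[n],fingers)>0
        if n=="top":
            c=w2px(S[n],[[tp[0],tp[1]-.0,z0+.022]])[0]; ign[:,int(c[0])-1:]=True
        V.append((S[n],m[0]&~ign,~ign))
    def model(p): return [box((p[0],p[1],yaw),.040,.064,p[2]+.003,p[2]+.022),box((p[0],p[1],yaw),.036,.060,p[2],p[2]+.003),box((p[0],p[1],yaw),.022,.034,p[2]+.022,p[2]+.09)]
    for name,vs,fz in(("top",V[1:],1),("scene",V[:1],1),("both",V,1),("both zfree",V,0)):
        def f(q):
            p=[q[0],q[1],z0 if fz else q[2]]; e=0
            for s,m,ok in vs:
                r=render(s,model(p))*ok; e+=1-np.minimum(r,m).sum()/np.maximum(r,m).sum()
            return e/len(vs)
        x0=np.array([tp[0],tp[1],z0])
        r=minimize(f,x0,method="Nelder-Mead",options=dict(initial_simplex=x0+np.array([[0,0,0],[.008,0,0],[0,-.008,0],[0,0,.008]]),xatol=1e-4,fatol=1e-5))
        print(name,"offset from tcp mm",((r.x-x0)*1e3).round(1),"err",round(r.fun,3),"at0",round(f(x0),3))
    return S,tp,yaw,z0
E
python3 -c "
from m import *; measure()"
```

```text
tcp [ 0.4516 -0.1863  0.0947] yaw 0.0128
top offset from tcp mm [-0.8 -1.7  1.9] err 0.1 at0 0.147
scene offset from tcp mm [ 0.9 -3.9 -2.5] err 0.099 at0 0.172
both offset from tcp mm [-0.5 -2.   1.7] err 0.112 at0 0.159
both zfree offset from tcp mm [-0.5 -2.   0.4] err 0.11 at0 0.159
```

The offset is about -2 mm in y and the height agrees. I lower in two steps to a TCP height of about 0.055 m.

Call:
{"fn": "play_rows", "kwargs": {"rows": [[1.0,[-0.2,0.1,-1],[0,0,0]],[1.0,[-0.2,0.1,-2],[0,0,0]],[1.0,[-0.2,0.1,-2.5],[0,0,0]],[1.0,[-0.2,0.1,-3],[0,0,0]],[1.0,[-0.2,0.1,-3],[0,0,0]],[1.0,[-0.2,0.1,-3],[0,0,0]],[1.0,[-0.2,0.1,-3],[0,0,0]],[1.0,[-0.2,0.1,-3],[0,0,0]]]}}

```text
time: 10.32
tool_pos: [0.4491, -0.1855, 0.064]
ee_rot: [3.141, 0.0, 1.583]
wrist_force: [0.5, 0.2, -1.0]
width: 0.0215
```

Call:
{"fn": "play_rows", "kwargs": {"rows": [[1.0,[0,0,-0.3],[0,0,0]],[1.0,[0,0,-0.6],[0,0,0]],[1.0,[0,0,-0.8],[0,0,0]],[1.0,[0,0,-0.8],[0,0,0]],[1.0,[0,0,-0.8],[0,0,0]],[1.0,[0,0,-0.8],[0,0,0]],[1.0,[0,0,-0.8],[0,0,0]],[1.0,[0,0,-0.8],[0,0,0]]]}}

```text
time: 10.98
tool_pos: [0.4488, -0.1854, 0.0556]
ee_rot: [3.141, 0.0, 1.583]
wrist_force: [0.5, 0.2, -1.3]
width: 0.0216
```

Run:
```python
from m import *
S,tp,yaw,z=measure()
o=get_obs(); print(o['ee_rot'],o['wrist_force'],o['width'])
tiles=[]
for n in S:
    big=cv2.resize(S[n]["pixels"],None,fx=6,fy=6,interpolation=cv2.INTER_CUBIC)
    c=w2px(S[n],[tp-[0,0,.03]])[0].astype(int)*6
    for b in(box((tp[0],tp[1]-.002,yaw),.04,.064,z+.003,z+.022),box((.4495,-.2128,.0135),.05,.074,.003,.003,.025)):
        cv2.polylines(big,[cv2.convexHull(((w2px(S[n],b)+.5)*6).astype(np.int32).reshape(-1,1,2))],True,(255,255,0),1)
    tiles.append(big[c[1]-290:c[1]+290,c[0]-195:c[0]+195])
save("h2.png",np.hstack(tiles))
```

```text
tcp [ 0.4488 -0.1853  0.0556] yaw 0.0121
top offset from tcp mm [-1.5 -1.8  1.1] err 0.045 at0 0.129
scene offset from tcp mm [-1.1  0.9  1.2] err 0.066 at0 0.089
both offset from tcp mm [-1.4 -1.4  5.3] err 0.068 at0 0.109
both zfree offset from tcp mm [-1.5 -1.6 -1. ] err 0.065 at0 0.109
[3.14139967e+00 3.74067625e-05 1.58273935e+00] [-0.54955024  0.38320092 -1.01122973] 0.02156665403550103
```

View pics/h2.png

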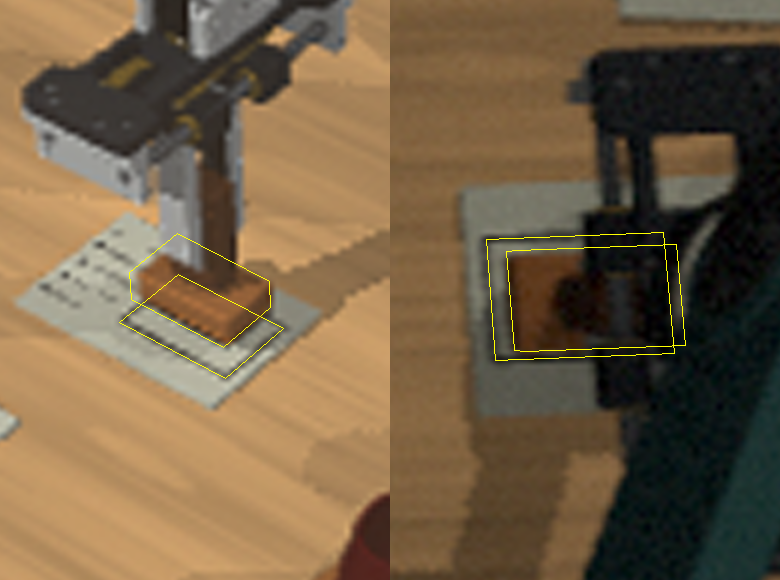

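The stamp sits inside the frame, level and square, about 12 mm above the card with the wrist force unchanged, so I hand the job in.

```bash
python3 -c "
from h import *
s=snap('top')
for l in('glass0','bottle'): print(l,[(round(d['confidence'],2),np.round(d['point'])) for d in silhouettes('top',l)])
o=get_obs(); print(o['time'],o['tool_pos'],abs(o['qvel']).max(),o['width']); print(close_job())"
```

```text
glass0 [(0.84, array([185., 342.])), (0.65, array([220., 339.]))]
bottle [(0.91, array([139., 347.]))]
11.3333 [ 0.4487075  -0.18529216  0.05551923] 0.0023239680083677015 0.021963273391276017
the job is handed in; nothing more can be done
None
```

I handed the job in at 11.3 s, with the stamp still gripped and hovering over the empty box on the nearer card. `close_job()` gives no verdict, so what follows comes from my own measurements.

**What I did:**
- **Grip:** I gripped the stamp by its handle. The fingers closed to 22 mm, the handle's thickness.
- **Ink pad:** I pressed it upright on the smaller grey pad with about 6 N, within a few millimetres of the pad's centre.
- **Crossing:** I carried it over the glasses with its face about 13 cm above the table, well above their 77 mm rims.

**Last checks:**
- **Position:** the stamp is within about 2 mm of the box centre by the combined camera fit. The face is about 12 mm above the card.
- **Level and square:** tilt and squareness are within a few milliradians by the tool pose.
- **Contact:** the wrist force was unchanged from free carry, so nothing suggests contact with the card.
- **Glasses and bottle:** the bottle and two glasses were detected, within about 2 px of where the ones found at the start had been. The arm probably hid the third glass, so I did not confirm that one.

**Disagreement:** the two cameras differed by about 3 mm on where the stamp sits in the fingers along y (top view -1.8 mm, scene view +0.9 mm). Either value keeps it inside the 7 mm limit.

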